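# Push the marble slab home in the bench stop

### The job

Push the pale marble slab along the bench, without gripping or lifting it, until it sits fully home in the corner of the yellow bench stop: its far long edge flush against the long fence and its left edge against the short stop. Leave everything else on the bench where it is, and finish clear of the slab.

Things in the scene. Friction and masses are not known exactly. Their poses are not given: they have to be found in the camera images.
- slab: pale marble slab, 95 mm (its x) by 120 mm (its y) by 25 mm high, 0.6 to 0.9 kg, loose and flat on the bench, too wide to grip. Origin: centre of its underside; z up. It starts up to 0.4 rad askew, its +x face roughly towards the long fence, nearer the robot and right of its place; it slides under a push of about 3 to 7 N
- bench_stop: rigid yellow L-shaped stop screwed to the bench, 20 mm high, bars 25 mm thick, yawed up to 0.18 rad. Origin: inner corner of the L at bench height, z up. Long fence: inner face x = 0, y from 0 to -350 mm. Short stop (left): inner face y = 0, x from 0 to -60 mm. The slab goes on the -x, -y side; fully home its centre is at x = -47.5, y = -60 mm with axes parallel to these
- rubber_pad: black rubber punching pad, 90 x 110 x 15 mm, lying flat; origin at the centre of its underside. A bystander
- heel: reddish-brown shoe heel, D-shaped, about 65 x 60 x 26 mm; origin on its underside near its centre. A bystander
- amber_bottle: upright amber glass bottle, 54 mm across, 130 mm high; origin at the centre of its foot. A bystander
- blue_jar: upright blue jar with white cap, 60 mm across, 70 mm high; origin at the centre of its foot. A bystander
- polish_tin: flat red polish tin with white lid, 72 mm across, 28 mm high; origin at the centre of its foot. A bystander
- brush: brush 180 mm long lying flat along its own x; origin at its underside near mid-length. A bystander
There are look-alikes about, which are no part of the job. Several things look just like the slab: the one meant starts farthest to the robot's right.

How it is judged:
At the end, for the whole second after the job is handed in: The slab lies flat and still in the corner of the bench stop: its centre within 4 mm of fully home, measured away from each of the fence and the stop, and its edges parallel to them within 0.045 rad (x of slab in the frame of bench_stop between -0.0515 and -0.043 m and y of slab in the frame of bench_stop between -0.064 and -0.0555 m and angle between the x axis of slab and the x axis of bench_stop, either way round below 0.045 rad and height (world z) of slab below 0.004 m and angle between slab's own z axis and vertical below 0.03 rad and linear speed of slab below 0.01 m/s); the robot touches nothing.
It fails at once if the slab is lifted or tipped off the bench (height (world z) of slab above 0.008 m or angle between slab's own z axis and vertical above 0.15 rad).
It fails at once if a bystander is shifted by more than 20 mm or lifted (distance of any of rubber_pad, heel, amber_bottle, blue_jar, polish_tin, brush from where it was at the start of the episode above 0.02 m).
It also fails if it takes over 61 s, if anything falls off the work surface, if the arm or the gripper's body presses on something with over 40 N, if the wrist force passes 120 N, or if a joint passes its speed limit or range.

### The arm

A 6-joint arm with a two-finger parallel gripper is mounted at the origin on the work surface. World frame = base frame: x ahead of the robot, y to its left, z up, the work surface at z = 0. Lengths are in m, angles in rad, forces in N, time in s.
With the tool pointing down it reaches from about 0.375 to 0.925 m from the base axis. Payload 5.7 kg.
Tool frame: the origin (TCP) lies midway between the tips of the shut fingers; the grasp point (between the pads) lies 19 mm behind it; z points along the fingers, y is the line along which they close (so a half turn about z gives the same grasp; the last joint's range is limited). The gripper opens to 88 mm and grips with 3 to 60 N. Pads are 20 mm wide; open, the fingers measure 115 mm over their backs; the gripper's body (75 mm by 178 mm) begins 61 mm behind the grasp point.
Start: joints at [1.092, 0.359, 1.51, -0, 1.272, -0.115], TCP at [0.213, 0.561, 0.223] pointing down, gripper open.
Joint ranges: [-2.97, 2.97], [-1.01, 2.36], [0.21, 2.38], [-0.96, 4.11], [0.2, 2.71], [-2.98, 2.98]. Speed limits (rad/s): [2.39, 2.39, 3.14, 3.14, 3.14, 3.14].

### API

Orientations are given as a rotation vector (axis times angle).
In Python, from plant import bot gives the robot as it stands. The module is installed in compiled form; this text tells all that it offers.
- The arm moves only by the tool apply_moves, never from a script. Its arguments are lists of equal length, an entry for each row: "xyz": the shift along the tool's x, y, z as a fraction of full scale, a list of three; "delta_rot": the turn, a rotation vector about the tool's x, y, z as a fraction of full scale, a list of three; "jaw": the opening, from 0 (shut) to 1 (fully open). A call has 1 to 8 rows; each row is the pose to reach, as a shift and turn from the pose commanded when the call began, along the tool's axes at that moment, turning the shorter way round; what a row does not reach only later rows make up. Full scale, the value 1, is 500 mm for a shift and 180 degrees for a turn. A row lasts 1/8 s, in which the tool goes at most 62.5 mm and 10.7 degrees, less where a joint would pass 70% of its speed; a pose out of reach is approached as far as the arm can. A call with a number of a shift or a turn outside -1 to 1 is refused whole. A call with a gripper value outside its range is refused whole. The fingers move at their own pace and stop on an object; "newtons" is the grip in N (left out, the last holds). Time passes only in rows, so rows that repeat a pose let the fingers close. It gives the time, the measured TCP pose, the force, the opening and the grip force at its end, in the units of the state.
- bot.state(): the state, without advancing time (a new reading comes with each control period).
- bot.camera(name): name is "scene" or "top"; returns a dict with "frame" (480x640x3 uint8, red, green, blue), "z_map" (480x640 float32, m along the optical axis (not along the pixel's ray), 0 where there is no reading), "mtx" (3x3 intrinsics, pixels), "T" (4x4, takes a point from camera to world coordinates). Camera axes: x right, y down, z forward; pixel columns grow to the right and rows downward; lengths in m; the calibration is good to about 2 mm. A picture is of the moment at which its call begins.
- bot.close_job(): hands the job in; it is judged then, once.
Trained networks look in a picture, given as the dict that the camera call returned (one of the last four; its "shot" number tells which), for a name from the list of things; names that differ only in an ending like _2 or _b are one class to them, and where a whole thing is asked for, a point or a joint stands for the part that bears it (a point fixed in the world has none). Each returns a list of dicts, best first, with "conf" (0 to 1); they miss things now and then, are a little off and sometimes report something else, mostly with a low value. They report only what shows in the picture. A call takes as long as a camera call. They do not tell look-alikes from the thing itself.
- bot.boxes_of(thing, picture): "box" ([left, top, right, bottom] as shares, 0 to 1, of the picture: columns of its width, rows of its height, round what is visible of it).
- bot.place_of(thing, picture): "centre" ([column, row] as shares, 0 to 1, of the picture: columns of its width, rows of its height: a listed point, or the origin of a listed thing).
The state is a dict: "time": time; "q": joint angles; "qvel": joint speeds; "joint_efforts": joint torques, N m; "ee_pos": TCP position; "tcp_rot": TCP orientation; "wrist_force": force on the tool from outside, world axes, zero at the start; "wrist_torque": the same for the moment, N m; "width": finger opening in m; "grip_force": force on a finger pad.
Only numpy, scipy, OpenCV 4.12 (cv2) and the standard library are available. Lean on these libraries where they do the work, as an engineer would, in place of code of your own. Each camera call takes 0.05 s, during which the arm holds its last target. There are 200 camera calls.

## Working session

There is one attempt and no reset: what is moved stays moved. The work goes in short steps, Python scripts to look and compute and a tool call to move; the robot and the scene stay as the last step left them, time stands still between calls to the robot, and variables do not carry over. Pictures are saved under pics/ and viewed, at most 10 in all, crops included, and the job is handed in when it is done.

Besides the shell and the picture viewer there is one more tool, called after ">>>" as name(argument=value, ...), one argument or row to a line, values as JSON. apply_moves: Moves the arm, as the interface text tells. Its arguments: {"type":"object","properties":{"xyz":{"type":"array"},"delta_rot":{"type":"array"},"jaw":{"type":"array"},"newtons":{"type":"number"}},"required":["xyz","delta_rot","jaw"]}

```bash
mkdir -p pics; cat > h.py <<'E'
import numpy as np,cv2
from plant import bot
def world(c):
    z=c["z_map"];v,u=np.mgrid[0:480,0:640];K=c["mtx"]
    p=np.stack([(u-K[0,2])/K[0,0]*z,(v-K[1,2])/K[1,1]*z,z,np.ones_like(z)],-1)
    return (p@c["T"].T)[...,:3]
E
python3 - <<'E'
from h import *
s=bot.state();print(s["time"],s["ee_pos"],s["tcp_rot"])
for n in("top","scene"):
    c=bot.camera(n);cv2.imwrite(f"pics/{n}0.png",c["frame"][...,::-1])
    W=world(c);np.savez(f"{n}0.npz",W=W,f=c["frame"],K=c["mtx"],T=c["T"])
    for t in("slab","bench_stop","rubber_pad","heel","amber_bottle","blue_jar","polish_tin","brush"):
        for d in bot.place_of(t,c):
            u,v=d["centre"][0]*640,d["centre"][1]*480
            print(n,t,round(d["conf"],2),int(u),int(v),W[min(int(v),479),min(int(u),639)].round(3))
E
```

```text
0.0 [0.21318067 0.56014055 0.22184364] [-5.68196167e-01 -3.08923350e+00  2.63611003e-03]
top slab 0.65 311 313 [ 0.386 -0.019  0.024]
top slab 0.6 378 242 [ 0.535 -0.156  0.026]
top slab 0.57 173 369 [0.269 0.258 0.026]
top slab 0.2 122 178 [0.663 0.386 0.02 ]
top bench_stop 0.63 236 154 [0.725 0.149 0.003]
top rubber_pad 0.96 161 267 [0.477 0.296 0.013]
top heel 0.87 182 201 [0.616 0.257 0.02 ]
top heel 0.37 160 269 [0.472 0.298 0.015]
top amber_bottle 0.73 497 227 [ 0.562 -0.387  0.084]
top amber_bottle 0.24 378 241 [ 0.538 -0.156  0.024]
top blue_jar 0.61 505 299 [ 0.42  -0.411  0.048]
top polish_tin 0.58 488 176 [ 0.679 -0.386  0.03 ]
top brush 0.69 121 176 [0.669 0.39  0.016]
scene slab 0.85 342 234 [0.404 0.004 0.025]
scene slab 0.84 440 292 [0.285 0.272 0.027]
scene slab 0.58 267 215 [ 0.555 -0.148  0.028]
scene bench_stop 0.92 253 332 [0.731 0.159 0.023]
scene rubber_pad 0.76 382 337 [0.472 0.303 0.015]
scene heel 0.71 317 352 [0.626 0.272 0.028]
scene amber_bottle 0.73 230 164 [ 0.568 -0.386  0.029]
scene blue_jar 0.75 269 146 [ 0.431 -0.401  0.035]
scene blue_jar 0.43 195 177 [ 0.681 -0.383  0.026]
scene polish_tin 0.84 195 180 [ 0.685 -0.371  0.027]
scene brush 0.61 329 413 [0.667 0.398 0.022]
```

View pics/top0.png

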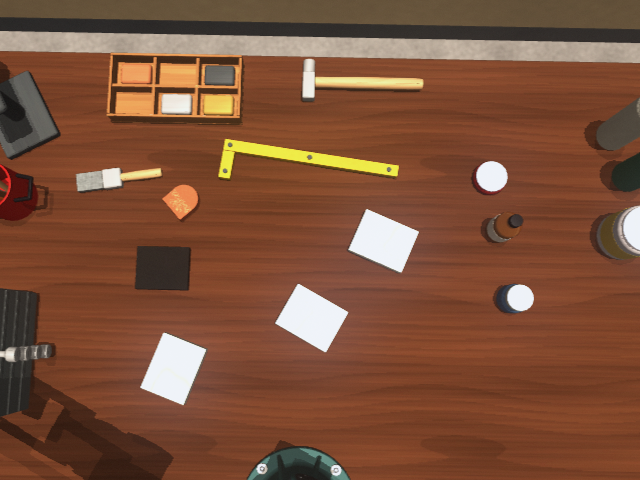

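View pics/scene0.png

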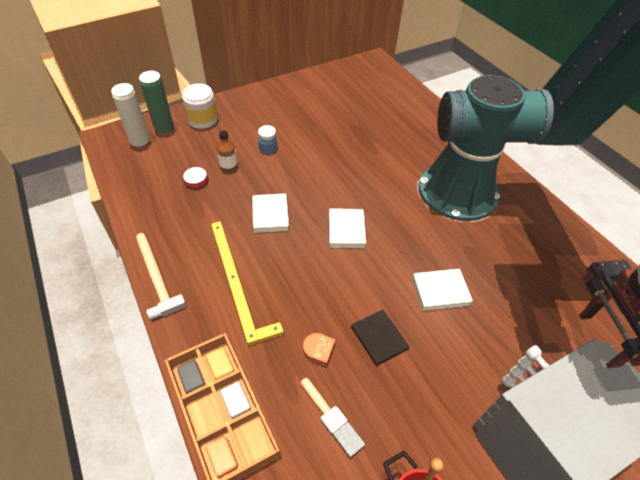

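Three slabs look alike in the top view: A (383,240), B (311,317) and C (174,369). A has the most negative y (about -0.157), so it is farthest to the robot's right and is the one meant. The yellow L has its inner corner near (232,155). I'll measure both and confirm A in a crop.

```bash
cat >> h.py <<'E'
def slab_pose(c,near,W=None):
    W=world(c) if W is None else W
    f=c["frame"].astype(int);m=(f.min(-1)>150)&(abs(W[...,2]-.025)<.012)&(np.hypot(W[...,0]-near[0],W[...,1]-near[1])<.1)
    n,l,st,_=cv2.connectedComponentsWithStats(m.astype(np.uint8));k=1+st[1:,4].argmax();m=l==k
    K=c["mtx"];T=c["T"]
    # project contour onto plane z=.025
    ct=max(cv2.findContours(m.astype(np.uint8),0,1)[0],key=len)[:,0].astype(float)
    d=np.c_[(ct[:,0]-K[0,2])/K[0,0],(ct[:,1]-K[1,2])/K[1,1],np.ones(len(ct))]@T[:3,:3].T
    p=T[:3,3]+d*((.025-T[2,3])/d[:,2])[:,None]
    r=cv2.minAreaRect(p[:,:2].astype(np.float32)*1000)
    b=cv2.boxPoints(r);e=[b[1]-b[0],b[2]-b[1]];s=min(e,key=np.linalg.norm)  # short side = slab x
    a=np.arctan2(s[1],s[0]);a=(a+np.pi/2)%np.pi-np.pi/2
    return np.array(r[0])/1000,a,np.array(r[1])/1000
E
cat > m.py <<'E'
from h import *
d=np.load("top0.npz");c={"frame":d["f"],"mtx":d["K"],"T":d["T"]};W=d["W"]
print("slab",slab_pose(c,(.54,-.157),W))
f=d["f"].astype(int);m=((f[...,0]>150)&(f[...,1]>140)&(f[...,2]<90))
n,l,st,_=cv2.connectedComponentsWithStats(m.astype(np.uint8))
B=cv2.boundingRect(np.zeros((1,1,2),np.int32))
k=l[145:150,235:240].max();m=l==k
v,u=np.nonzero(m);K=d["K"];T=d["T"]
q=np.c_[(u-K[0,2])/K[0,0],(v-K[1,2])/K[1,1],np.ones(len(u))]@T[:3,:3].T
P=(T[:3,3]+q*((.02-T[2,3])/q[:,2])[:,None])[:,:2]
print("z med",np.median(W[m][:,2]),"bounds",P.min(0),P.max(0))
# fit L model by IoU-like residual
from scipy.optimize import minimize
def cost(t):
    c_,s_=np.cos(t[2]),np.sin(t[2]);D=P-t[:2];x=D[:,0]*c_+D[:,1]*s_;y=-D[:,0]*s_+D[:,1]*c_
    box=lambda x0,x1,y0,y1:np.hypot(np.maximum(0,np.maximum(x0-x,x-x1)),np.maximum(0,np.maximum(y0-y,y-y1)))
    return np.mean(np.minimum(box(0,.025,-.35,.025),box(-.06,.025,0,.025))**2)*1e6
r=min((minimize(cost,[.71,.145,a],method="Nelder-Mead",options=dict(maxiter=4000,xatol=1e-6,fatol=1e-9)) for a in(-.15,-.05,.05,.15)),key=lambda r:r.fun)
print("stop",r.x,r.fun)
cv2.imwrite("pics/crop.png",cv2.resize(d["f"][130:290,210:430,::-1],None,fx=3.5,fy=3.5,interpolation=cv2.INTER_CUBIC))
a=r.x[2];R=np.array([[np.cos(a),-np.sin(a)],[np.sin(a),np.cos(a)]])
p,sa,_=slab_pose(c,(.54,-.157),W);print("slab in stop",R.T@(p-r.x[:2]),sa-a,"home",r.x[:2]+R@[-.0475,-.06])
for t,w in(("pad",.477),):pass
E
python3 m.py
```

```text
slab (array([ 0.53925159, -0.16723245]), np.float32(-0.39905953), array([0.11935821, 0.09419462]))
z med 0.02050226584371706 bounds [ 0.66927998 -0.19791265] [0.75236377 0.18340544]
stop [ 0.7263649   0.15094165 -0.14028056] 2.432328642797565e-05
slab in stop [-0.14078787 -0.34121098] -0.2587789774568584 home [0.67094224 0.09817254]
```

View pics/crop.png

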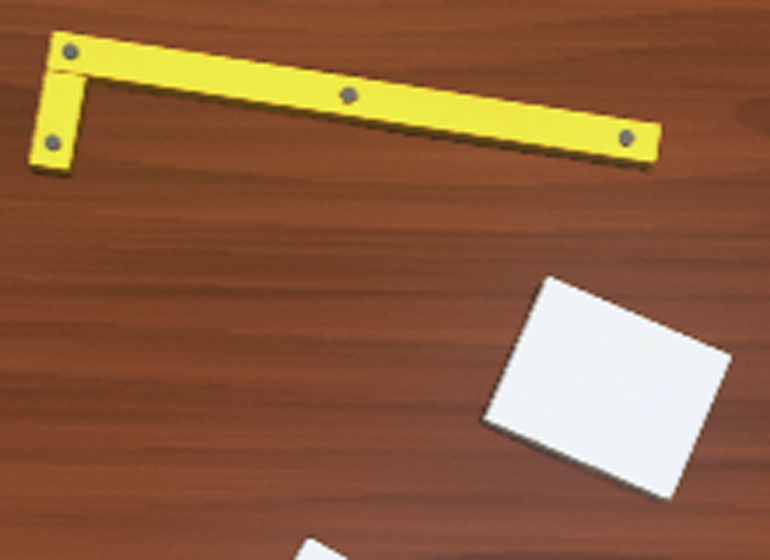

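The crop shows slab A whole and clear of the fence's right end, matching the description (farthest right, turned clockwise by about 0.26 rad relative to the fence). I'll push it left from its right face with two spread fingers, then into the fence, then against the short stop.

```bash
cat >> h.py <<'E'
from scipy.spatial.transform import Rotation as Ro
S=np.array([.72636,.15094]);A=-.1403
def s2w(x,y):
    return S+np.array([[np.cos(A),-np.sin(A)],[np.sin(A),np.cos(A)]])@[x,y]
def w2s(p): return np.array([[np.cos(A),np.sin(A)],[-np.sin(A),np.cos(A)]])@(np.array(p)-S)
def rot_for(yaw): # tool down, tool y at world angle yaw
    y=np.array([np.cos(yaw),np.sin(yaw),0]);z=np.array([0,0,-1.]);return np.c_[np.cross(y,z),y,z]
def frac(p,yaw,st=None,base=None):
    st=st or bot.state()
    R0,p0=(Ro.from_rotvec(st["tcp_rot"]).as_matrix(),st["ee_pos"]) if base is None else base
    return (R0.T@(np.array(p)-p0)/.5).round(4),(Ro.from_matrix(R0.T@rot_for(yaw)).as_rotvec()/np.pi).round(4)
E
python3 - <<'E'
from h import *
print(bot.state()["time"]);print(frac((.500,-.259,.2),-.399))
E
```

```text
0.9
(array([-1.1189, -1.3282,  0.0453]), array([-0.    , -0.    ,  0.5112]))
```

```bash
python3 - <<'E'
from h import *
print(frac((.47,.12,.2),.4))
E
```

```text
(array([-0.7931, -0.6412,  0.0453]), array([-0.    , -0.    ,  0.2569]))
```

>>> apply_moves(
  xyz=[
    [-0.79,-0.64,0.045],
    [-0.79,-0.64,0.045],
    [-0.79,-0.64,0.045],
    [-0.79,-0.64,0.045],
    [-0.79,-0.64,0.045],
    [-0.79,-0.64,0.045],
    [-0.79,-0.64,0.045],
    [-0.79,-0.64,0.045],
  ],
  delta_rot=[
    [0,0,0.257],
    [0,0,0.257],
    [0,0,0.257],
    [0,0,0.257],
    [0,0,0.257],
    [0,0,0.257],
    [0,0,0.257],
    [0,0,0.257],
  ],
  jaw=[0.57,0.57,0.57,0.57,0.57,0.57,0.57,0.57],
)

```text
time: 1.9
ee_pos: [0.4654, 0.1269, 0.2008]
tcp_rot: [1.736, 2.617, 0.001]
wrist_force: [0.4, 0.2, -0.0]
width: 0.0502
grip_force: 0.0
```

```bash
python3 - <<'E'
from h import *
print(bot.state()["ee_pos"],bot.state()["width"]);print(frac((.500,-.259,.2),-.399))
E
```

```text
[0.46536008 0.12690534 0.2008127 ] 0.05016578381462688
(array([-0.738 , -0.2364,  0.0015]), array([ 3.000e-04, -1.000e-04,  2.542e-01]))
```

>>> apply_moves(
  xyz=[
    [-0.74,-0.236,0],
    [-0.74,-0.236,0],
    [-0.74,-0.236,0],
    [-0.74,-0.236,0],
    [-0.74,-0.236,0],
    [-0.74,-0.236,0],
    [-0.74,-0.236,0],
    [-0.74,-0.236,0],
  ],
  delta_rot=[
    [0,0,0.254],
    [0,0,0.254],
    [0,0,0.254],
    [0,0,0.254],
    [0,0,0.254],
    [0,0,0.254],
    [0,0,0.254],
    [0,0,0.254],
  ],
  jaw=[0.57,0.57,0.57,0.57,0.57,0.57,0.57,0.57],
)

```text
time: 2.9
ee_pos: [0.4993, -0.2583, 0.2003]
tcp_rot: [-2.618, -1.735, -0.0]
wrist_force: [-0.5, 0.7, -0.5]
width: 0.0502
grip_force: 0.0
```

```bash
python3 - <<'E'
from h import *
c=bot.camera("top");c=bot.camera("top");p,a,s=slab_pose(c,(.54,-.157));print(p,a,s,w2s(p),a-A)
u=np.array([-np.sin(a),np.cos(a)]);t=p-u*.098
st=bot.state();print(st["ee_pos"],t);print(frac((*t,.010),a))
E
```

```text
[ 0.539591   -0.16704323] -0.3965764 [0.11890894 0.09466042] [-0.14046699 -0.34097656] -0.2562764
[ 0.499122   -0.25631775  0.20033412] [ 0.50173726 -0.25743733]
(array([-3.000e-04,  6.200e-03,  3.807e-01]), array([-0.0004, -0.0003, -0.0003]))
```

>>> apply_moves(
  xyz=[
    [0,0.006,0.1],
    [0,0.006,0.2],
    [0,0.006,0.3],
    [0,0.006,0.36],
    [0,0.006,0.38],
    [0,0.006,0.38],
  ],
  delta_rot=[
    [0,0,0],
    [0,0,0],
    [0,0,0],
    [0,0,0],
    [0,0,0],
    [0,0,0],
  ],
  jaw=[0.57,0.57,0.57,0.57,0.57,0.57],
)

```text
time: 3.75
ee_pos: [0.5025, -0.2581, 0.0108]
tcp_rot: [-2.615, -1.739, 0.0]
wrist_force: [0.4, 0.6, -0.0]
width: 0.0501
grip_force: 0.0
```

```bash
python3 - <<'E'
from h import *
c=bot.camera("top");cv2.imwrite("pics/d1.png",bot.camera("scene")["frame"][100:340,120:440,::-1].repeat(2,0).repeat(2,1))
st=bot.state();p=st["ee_pos"];R0=Ro.from_rotvec(st["tcp_rot"]).as_matrix();print(p,st["wrist_force"])
# arc: tool frame yaw from a0 to A over travel L ; first 20 mm straight to contact
a=-.3966;pos=np.array(p[:2]);D=.028;L=.262
pos=pos+D*np.array([-np.sin(a),np.cos(a)]);print("contact",frac((*pos,p[2]),a))
N=16;ds=L/N
for i in range(N):
    am=a+(A-a)*(i+.5)/N;pos=pos+ds*np.array([-np.sin(am),np.cos(am)]);an=a+(A-a)*(i+1)/N
    print(i+1,*frac((*pos,p[2]),an),w2s(pos).round(3))
E
```

```text
[ 0.5033688  -0.25922567  0.01193857] [-0.32920651 -0.91123551  0.3457647 ]
contact (array([ 0.056 , -0.0001, -0.    ]), array([ 0.0007,  0.0001, -0.0003]))
1 [ 0.0887 -0.0004 -0.    ] [ 0.0007  0.0002 -0.0054] [-0.152 -0.394]
2 [ 1.215e-01 -1.200e-03 -1.000e-04] [ 0.0007  0.0002 -0.0105] [-0.149 -0.378]
3 [ 1.542e-01 -2.500e-03 -1.000e-04] [ 0.0007  0.0002 -0.0156] [-0.145 -0.362]
4 [ 1.869e-01 -4.400e-03 -1.000e-04] [ 0.0007  0.0002 -0.0207] [-0.142 -0.346]
5 [ 2.196e-01 -6.800e-03 -1.000e-04] [ 0.0007  0.0002 -0.0258] [-0.139 -0.33 ]
6 [ 2.522e-01 -9.700e-03 -1.000e-04] [ 0.0007  0.0002 -0.0309] [-0.136 -0.314]
7 [ 2.848e-01 -1.310e-02 -2.000e-04] [ 0.0007  0.0002 -0.036 ] [-0.134 -0.298]
8 [ 3.173e-01 -1.710e-02 -2.000e-04] [ 0.0007  0.0002 -0.0411] [-0.131 -0.282]
9 [ 3.497e-01 -2.160e-02 -2.000e-04] [ 0.0007  0.0002 -0.0462] [-0.129 -0.265]
10 [ 3.821e-01 -2.660e-02 -2.000e-04] [ 0.0007  0.0002 -0.0513] [-0.128 -0.249]
11 [ 4.144e-01 -3.210e-02 -3.000e-04] [ 0.0007  0.0002 -0.0564] [-0.126 -0.233]
12 [ 4.465e-01 -3.810e-02 -3.000e-04] [ 0.0007  0.0002 -0.0615] [-0.125 -0.217]
13 [ 4.786e-01 -4.470e-02 -3.000e-04] [ 0.0007  0.0002 -0.0666] [-0.124 -0.2  ]
14 [ 5.106e-01 -5.170e-02 -3.000e-04] [ 0.0007  0.0002 -0.0717] [-0.123 -0.184]
15 [ 5.425e-01 -5.930e-02 -4.000e-04] [ 0.0007  0.0002 -0.0768] [-0.123 -0.167]
16 [ 5.742e-01 -6.740e-02 -4.000e-04] [ 0.0007  0.0002 -0.0819] [-0.123 -0.151]
```

View pics/d1.png

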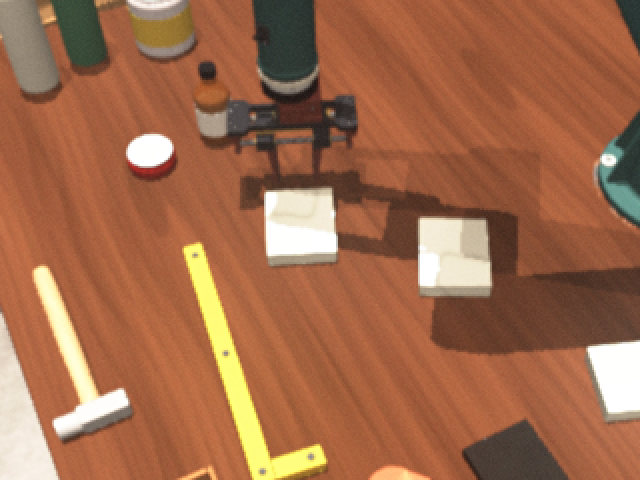

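The gripper stands behind the slab's right face (crop, about 300,190), with both fingers down and clear of the bottle. Pushing begins.

>>> apply_moves(
  xyz=[
    [0.03,0,0],
    [0.045,0,0],
    [0.056,0,0],
    [0.07,0,0],
    [0.09,0,0],
    [0.122,-0.001,0],
    [0.154,-0.0025,0],
    [0.187,-0.0045,0],
  ],
  delta_rot=[
    [0,0,0],
    [0,0,0],
    [0,0,0],
    [0,0,-0.002],
    [0,0,-0.005],
    [0,0,-0.0105],
    [0,0,-0.0155],
    [0,0,-0.0205],
  ],
  jaw=[0.57,0.57,0.57,0.57,0.57,0.57,0.57,0.57],
)

```text
time: 4.85
ee_pos: [0.5373, -0.173, 0.0111]
tcp_rot: [2.557, 1.821, -0.001]
wrist_force: [-1.6, -5.5, 3.4]
width: 0.05
grip_force: 2.7
```

```bash
cat > look.py <<'E'
from h import *
import sys
c=bot.camera("top");st=bot.state();p=st["ee_pos"];R0=Ro.from_rotvec(st["tcp_rot"]).as_matrix();y=np.arctan2(R0[1,1],R0[0,1])
print("tcp",p,w2s(p[:2]).round(4),"yaw-A",round(y-A,4),"F",np.round(st["wrist_force"],1),st["time"])
n=[float(v) for v in sys.argv[1:3]] if len(sys.argv)>2 else p[:2]+.08*R0[:2,0]
q,a,s=slab_pose(c,n);print("slab",w2s(q).round(4),"ang",round(a-A,4),s.round(4))
E
python3 look.py
```

```text
tcp [ 0.53754537 -0.17080425  0.01093163] [-0.142 -0.345] yaw-A -0.192 F [ 0.5  0.5 -0.1] 4.9
slab [-0.1249 -0.2529] ang 1.3776 [0.0688 0.0936]
```

>>> apply_moves(
  xyz=[
    [0.03,0,0],
    [0.062,-0.001,0],
    [0.094,-0.002,0],
    [0.126,-0.004,0],
    [0.158,-0.006,0],
    [0.19,-0.0085,0],
    [0.222,-0.012,0],
    [0.25,-0.015,0],
  ],
  delta_rot=[
    [0,0,-0.005],
    [0,0,-0.01],
    [0,0,-0.0145],
    [0,0,-0.0195],
    [0,0,-0.0245],
    [0,0,-0.029],
    [0,0,-0.034],
    [0,0,-0.038],
  ],
  jaw=[0.57,0.57,0.57,0.57,0.57,0.57,0.57,0.57],
)

```text
time: 5.9
ee_pos: [0.5708, -0.0522, 0.0108]
tcp_rot: [2.444, 1.971, -0.001]
wrist_force: [-1.2, -5.3, 1.6]
width: 0.05
grip_force: 2.9
```

```bash
python3 look.py
```

```text
tcp [ 0.57098133 -0.05038985  0.01077639] [-0.1257 -0.2211] yaw-A -0.073 F [0.2 1.  0.7] 5.95
slab [-0.1173 -0.1031] ang 1.4961 [0.0194 0.093 ]
```

>>> apply_moves(
  xyz=[
    [0.03,0,0],
    [0.06,-0.001,0],
    [0.09,-0.002,0],
    [0.115,-0.003,0],
    [0.135,-0.004,0],
    [0.15,-0.0055,0],
    [0.15,-0.0055,0],
    [0.1,-0.003,0],
  ],
  delta_rot=[
    [0,0,-0.005],
    [0,0,-0.01],
    [0,0,-0.0145],
    [0,0,-0.018],
    [0,0,-0.021],
    [0,0,-0.023],
    [0,0,-0.023],
    [0,0,-0.023],
  ],
  jaw=[0.57,0.57,0.57,0.57,0.57,0.57,0.57,0.57],
)

```text
time: 6.95
ee_pos: [0.5795, -0.0013, 0.0104]
tcp_rot: [-2.372, -2.059, -0.001]
wrist_force: [0.5, 0.1, -0.3]
width: 0.0497
grip_force: 0.0
```

>>> apply_moves(
  xyz=[
    [-0.04,0,0],
    [-0.06,0,-0.05],
    [-0.06,0,-0.15],
    [-0.06,0,-0.25],
    [-0.06,0,-0.3],
    [-0.06,0,-0.3],
    [-0.06,0,-0.3],
  ],
  delta_rot=[
    [0,0,0],
    [0,0,0],
    [0,0,0],
    [0,0,0],
    [0,0,0],
    [0,0,0],
    [0,0,0],
  ],
  jaw=[0.57,0.57,0.57,0.57,0.57,0.57,0.57],
)

```text
time: 7.82
ee_pos: [0.5743, -0.0322, 0.1594]
tcp_rot: [-2.373, -2.056, 0.002]
wrist_force: [0.8, 0.2, 0.1]
width: 0.0498
grip_force: 0.0
```

```bash
python3 - <<'E'
from h import *
print(s2w(-.1,-.075))
E
python3 look.py 0.616 0.091; python3 - <<'E'
from h import *
c=bot.camera("top");cv2.imwrite("pics/d2.png",c["frame"][...,::-1])
E
```

```text
[0.61685458 0.09066096]
tcp [ 0.57407795 -0.03210708  0.15895458] [-0.1252 -0.2025] yaw-A -0.0024 F [-0.2  0.  -0.5] 7.875
slab [-0.1234 -0.0378] ang 1.5603 [0.0418 0.0941]
```

View pics/d2.png

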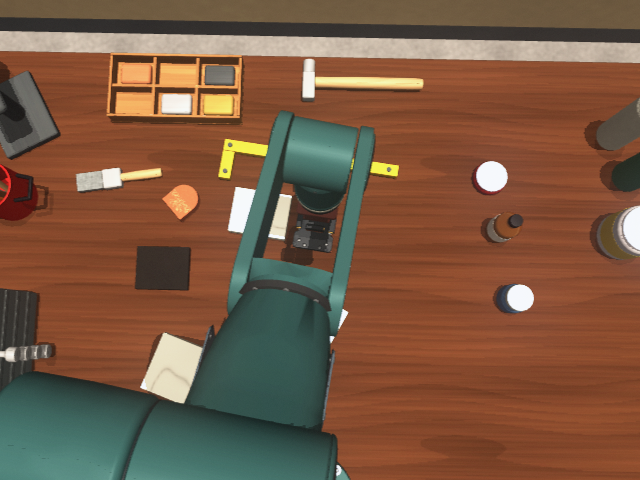

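The slab lies near (262,212), square to the fence and just short of the left stop. Next I push it from the near side.

```bash
python3 - <<'E'
from h import *
print(bot.state()["q"]);p=s2w(-.21,-.077);print(p)
for y in(-np.pi/2,np.pi/2):print(frac((*p,.15),A+y))
E
```

```text
[-1.75870774e-01  3.89643383e-01  1.63706794e+00  2.38660965e-05
  1.11812325e+00 -3.32708335e-02]
[0.50765575 0.10406303]
(array([ 0.2505, -0.1701,  0.0182]), array([-0.0008,  0.0008,  0.4993]))
(array([ 0.2505, -0.1701,  0.0182]), array([-0.0008, -0.0008, -0.5007]))
```

>>> apply_moves(
  xyz=[
    [0,-0.05,0],
    [0.03,-0.12,0],
    [0.1,-0.17,0.018],
    [0.2,-0.17,0.018],
    [0.25,-0.17,0.018],
    [0.25,-0.17,0.018],
    [0.25,-0.17,0.018],
    [0.25,-0.17,0.018],
  ],
  delta_rot=[
    [0,0,0.499],
    [0,0,0.499],
    [0,0,0.499],
    [0,0,0.499],
    [0,0,0.499],
    [0,0,0.499],
    [0,0,0.499],
    [0,0,0.499],
  ],
  jaw=[0.85,0.85,0.85,0.85,0.85,0.85,0.85,0.85],
)

```text
time: 8.93
ee_pos: [0.5079, 0.1038, 0.1501]
tcp_rot: [3.139, -0.109, -0.005]
wrist_force: [0.8, -0.6, -0.0]
width: 0.0744
grip_force: 0.0
```

```bash
python3 - <<'E'
from h import *
bot.camera("top");p=s2w(-.21,-.077);print(bot.state()["ee_pos"],frac((*p,.011),A-np.pi/2))
E
python3 look.py 0.595 0.092
```

```text
[0.50794826 0.10373833 0.15011129] (array([ 2.000e-04, -7.000e-04,  2.782e-01]), array([0.0002, 0.0009, 0.0201]))
tcp [0.50802012 0.10369334 0.15021603] [-0.2096 -0.0773] yaw-A -1.4955 F [0.7 0.4 0.6] 9.025
slab [-0.1068 -0.1072] ang 1.573 [0.0585 0.0609]
```

>>> apply_moves(
  xyz=[
    [0,0,0.08],
    [0,0,0.16],
    [0,0,0.23],
    [0,0,0.265],
    [0,0,0.278],
    [0,0,0.278],
    [0.02,0,0.278],
    [0.03,0,0.278],
  ],
  delta_rot=[
    [0,0,0.02],
    [0,0,0.02],
    [0,0,0.02],
    [0,0,0.02],
    [0,0,0.02],
    [0,0,0.02],
    [0,0,0.02],
    [0,0,0.02],
  ],
  jaw=[0.85,0.85,0.85,0.85,0.85,0.85,0.85,0.85],
)

```text
time: 10.02
ee_pos: [0.526, 0.1027, 0.0135]
tcp_rot: [-3.135, 0.198, -0.004]
wrist_force: [0.4, 0.1, 0.6]
width: 0.0745
grip_force: 0.0
```

```bash
python3 look.py 0.595 0.092;python3 look.py 0.595 0.092; python3 - <<'E'
from h import *
c=bot.camera("top");cv2.imwrite("pics/d3.png",cv2.resize(c["frame"][120:300,180:420,::-1],None,fx=3,fy=3))
E
```

```text
tcp [0.52660146 0.10268056 0.01348324] [-0.191  -0.0757] yaw-A -1.5569 F [ 0.6 -0.3 -0.6] 10.075
slab [-0.1088 -0.1203] ang -1.4132 [0.0681 0.04  ]
tcp [0.52577684 0.10270689 0.01330671] [-0.1919 -0.0758] yaw-A -1.557 F [ 0.8 -0.2  0.7] 10.125
slab [-0.1088 -0.1203] ang -1.4132 [0.0681 0.04  ]
```

View pics/d3.png

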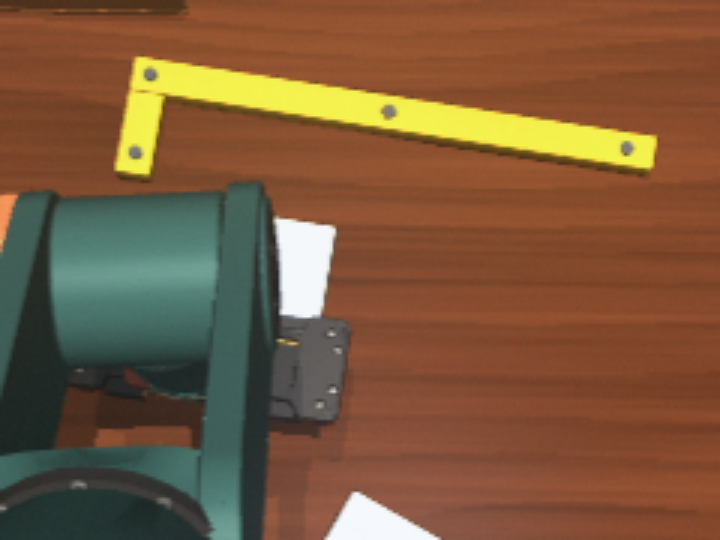

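The slab's right part shows at crop (300,265), just ahead of the gripper and clear of the fence. I push it towards the fence.

>>> apply_moves(
  xyz=[
    [0.02,0,0],
    [0.035,0,0.003],
    [0.06,0,0.003],
    [0.085,0,0.003],
    [0.11,0,0.003],
    [0.135,0,0.003],
    [0.15,0,0.003],
    [0.16,0,0.003],
  ],
  delta_rot=[
    [0,0,0.004],
    [0,0,0.004],
    [0,0,0.004],
    [0,0,0.004],
    [0,0,0.004],
    [0,0,0.004],
    [0,0,0.004],
    [0,0,0.004],
  ],
  jaw=[0.85,0.85,0.85,0.85,0.85,0.85,0.85,0.85],
)

```text
time: 11.18
ee_pos: [0.6033, 0.0926, 0.0109]
tcp_rot: [3.134, -0.219, -0.002]
wrist_force: [-4.6, 0.9, 1.8]
width: 0.0747
grip_force: 2.4
```

>>> apply_moves(
  xyz=[
    [0.004,0,0],
    [0.008,0,0],
    [0.012,0,0],
  ],
  delta_rot=[
    [0,0,0],
    [0,0,0],
    [0,0,0],
  ],
  jaw=[0.85,0.85,0.85],
)

```text
time: 11.55
ee_pos: [0.6092, 0.0918, 0.011]
tcp_rot: [3.134, -0.218, 0.0]
wrist_force: [-2.3, -0.2, -1.9]
width: 0.075
grip_force: 1.2
```

```bash
python3 look.py 0.67 0.08
```

```text
tcp [0.60962221 0.09171109 0.01106372] [-0.1073 -0.075 ] yaw-A -1.5696 F [-2.6  0.4 -2.6] 11.6
slab [-0.0273 -0.1221] ang 1.6425 [0.0284 0.0533]
```

Not at the fence yet; I advance until the force rises.

>>> apply_moves(
  xyz=[
    [0.003,0,0],
    [0.006,0,0],
    [0.009,0,0],
  ],
  delta_rot=[
    [0,0,0],
    [0,0,0],
    [0,0,0],
  ],
  jaw=[0.85,0.85,0.85],
)

```text
time: 11.98
ee_pos: [0.6097, 0.0917, 0.0111]
tcp_rot: [3.134, -0.218, -0.011]
wrist_force: [-14.1, 2.5, 10.9]
width: 0.0746
grip_force: 7.0
```

>>> apply_moves(
  xyz=[
    [0.003,0,0],
    [0.006,0,0],
    [0.006,0,0],
  ],
  delta_rot=[
    [0,0,0],
    [0,0,0],
    [0,0,0],
  ],
  jaw=[0.85,0.85,0.85],
)

```text
time: 12.35
ee_pos: [0.6097, 0.0917, 0.0111]
tcp_rot: [3.134, -0.218, -0.019]
wrist_force: [-18.5, 3.1, 15.6]
width: 0.075
grip_force: 9.4
```

The force rose to 18 N and the arm no longer advanced, so the slab is flush on the fence. I back off and go round to the right face.

>>> apply_moves(
  xyz=[
    [-0.05,0,0],
    [-0.1,0,0],
    [-0.1,0,-0.1],
    [-0.1,0,-0.2],
    [-0.1,0,-0.25],
    [-0.1,0,-0.25],
  ],
  delta_rot=[
    [0,0,0],
    [0,0,0],
    [0,0,0],
    [0,0,0],
    [0,0,0],
    [0,0,0],
  ],
  jaw=[0.85,0.85,0.85,0.7,0.57,0.57],
)

```text
time: 13.1
ee_pos: [0.5707, 0.0978, 0.1391]
tcp_rot: [-3.133, 0.218, -0.013]
wrist_force: [-0.4, -0.2, -0.1]
width: 0.0505
grip_force: 0.0
```

```bash
python3 look.py 0.67 0.08; python3 - <<'E'
from h import *
p=s2w(-.0475,-.185);print(frac((*p,.13),A))
E
```

```text
tcp [0.56904739 0.09769468 0.13726271] [-0.1483 -0.0747] yaw-A -1.5696 F [-0.8  0.   0.1] 13.15
slab [-0.0356 -0.1126] ang 1.6983 [0.0514 0.0752]
(array([0.2013, 0.2208, 0.0153]), array([ 0.001 , -0.0013, -0.4996]))
```

>>> apply_moves(
  xyz=[
    [0.05,0.1,0],
    [0.1,0.22,0],
    [0.2,0.22,0.015],
    [0.2,0.22,0.015],
    [0.2,0.22,0.015],
    [0.2,0.22,0.015],
    [0.2,0.22,0.015],
    [0.2,0.22,0.015],
  ],
  delta_rot=[
    [0,0,-0.5],
    [0,0,-0.5],
    [0,0,-0.5],
    [0,0,-0.5],
    [0,0,-0.5],
    [0,0,-0.5],
    [0,0,-0.5],
    [0,0,-0.5],
  ],
  jaw=[0.57,0.57,0.57,0.57,0.57,0.57,0.57,0.57],
)

```text
time: 14.15
ee_pos: [0.6503, -0.0251, 0.1264]
tcp_rot: [-2.446, -1.969, 0.003]
wrist_force: [0.5, 0.1, -0.1]
width: 0.0499
grip_force: 0.0
```

```bash
python3 look.py 0.67 0.08; python3 - <<'E'
from h import *
p=s2w(-.0475,-.175);print(frac((*p,.011),A))
E
```

```text
tcp [ 0.65021363 -0.02513801  0.12639164] [-0.0508 -0.185 ] yaw-A -0.0671 F [-0.8  0.2  0.2] 14.2
slab [-0.0433 -0.1102] ang 1.4972 [0.0452 0.0865]
(array([0.0205, 0.0057, 0.2308]), array([-0.0007,  0.0001, -0.0214]))
```

>>> apply_moves(
  xyz=[
    [0,0.006,0.08],
    [0,0.006,0.15],
    [0,0.006,0.2],
    [0,0.006,0.23],
    [0,0.006,0.23],
    [0.03,0.006,0.23],
    [0.05,0.006,0.23],
  ],
  delta_rot=[
    [0,0,-0.0215],
    [0,0,-0.0215],
    [0,0,-0.0215],
    [0,0,-0.0215],
    [0,0,-0.0215],
    [0,0,-0.0215],
    [0,0,-0.0215],
  ],
  jaw=[0.57,0.57,0.57,0.57,0.57,0.57,0.57],
)

```text
time: 15.08
ee_pos: [0.6606, -0.0003, 0.0148]
tcp_rot: [2.384, 2.043, 0.003]
wrist_force: [-0.7, 0.3, -0.2]
width: 0.0498
grip_force: 0.0
```

```bash
python3 look.py 0.67 0.08
```

```text
tcp [0.66069697 0.00089095 0.0147738 ] [-0.044  -0.1578] yaw-A -0.0126 F [ 0.5  0.6 -0.6] 15.125
slab [-0.0311 -0.0923] ang 1.4986 [0.0375 0.0607]
```

>>> apply_moves(
  xyz=[
    [0.01,-0.006,0.006],
    [0.02,-0.006,0.006],
    [0.03,-0.006,0.006],
    [0.038,-0.006,0.006],
    [0.045,-0.006,0.006],
    [0.051,-0.006,0.006],
    [0.056,-0.006,0.006],
  ],
  delta_rot=[
    [0,0,-0.004],
    [0,0,-0.004],
    [0,0,-0.004],
    [0,0,-0.004],
    [0,0,-0.004],
    [0,0,-0.004],
    [0,0,-0.004],
  ],
  jaw=[0.57,0.57,0.57,0.57,0.57,0.57,0.57],
)

```text
time: 16.0
ee_pos: [0.66, 0.0254, 0.0106]
tcp_rot: [2.371, 2.06, -0.004]
wrist_force: [-1.8, -7.2, 1.9]
width: 0.0501
grip_force: 3.1
```

>>> apply_moves(
  xyz=[
    [0.003,0,0],
    [0.006,0,0],
    [0.009,0,0],
  ],
  delta_rot=[
    [0,0,0],
    [0,0,0],
    [0,0,0],
  ],
  jaw=[0.57,0.57,0.57],
)

```text
time: 16.38
ee_pos: [0.6604, 0.0283, 0.0106]
tcp_rot: [2.37, 2.06, -0.007]
wrist_force: [-3.2, -14.4, 2.3]
width: 0.0504
grip_force: 7.4
```

```bash
python3 look.py 0.67 0.08
```

```text
tcp [0.66036496 0.02824931 0.01058153] [-0.0482 -0.1307] yaw-A 0.0005 F [ -2.8 -11.2   3.7] 16.425
slab [-0.0337 -0.0583] ang 1.5198 [0.0419 0.0661]
```

>>> apply_moves(
  xyz=[
    [0.003,0,0],
    [0.005,0,0],
    [0.005,0,0],
  ],
  delta_rot=[
    [0,0,0],
    [0,0,0],
    [0,0,0],
  ],
  jaw=[0.57,0.57,0.57],
)

```text
time: 16.8
ee_pos: [0.6604, 0.0283, 0.0106]
tcp_rot: [2.368, 2.059, -0.011]
wrist_force: [-3.8, -19.4, 3.1]
width: 0.0497
grip_force: 9.9
```

>>> apply_moves(
  xyz=[
    [-0.03,0,0],
    [-0.08,0,0],
    [-0.1,0,-0.08],
    [-0.15,0,-0.2],
    [-0.25,-0.05,-0.25],
    [-0.37,-0.1,-0.25],
    [-0.5,-0.15,-0.25],
    [-0.6,-0.2,-0.25],
  ],
  delta_rot=[
    [0,0,0],
    [0,0,0],
    [0,0,0],
    [0,0,0],
    [0,0,0],
    [0,0,0],
    [0,0,0],
    [0,0,0],
  ],
  jaw=[0.57,0.57,0.57,0.57,0.57,0.57,0.57,0.57],
)

```text
time: 17.8
ee_pos: [0.5219, -0.2482, 0.1361]
tcp_rot: [2.371, 2.058, 0.002]
wrist_force: [0.2, -0.6, 0.3]
width: 0.0498
grip_force: 0.0
```

```bash
python3 look.py 0.67 0.1; python3 - <<'E'
from h import *
c=bot.camera("top");cv2.imwrite("pics/d4.png",cv2.resize(c["frame"][120:300,180:420,::-1],None,fx=3,fy=3))
E
```

```text
tcp [ 0.51753706 -0.253913    0.13576489] [-0.1502 -0.4301] yaw-A -0.0032 F [-3.4 -4.3 -1. ] 17.85
slab [-0.0478 -0.0601] ang -0.0016 [0.1206 0.0946]
```

View pics/d4.png

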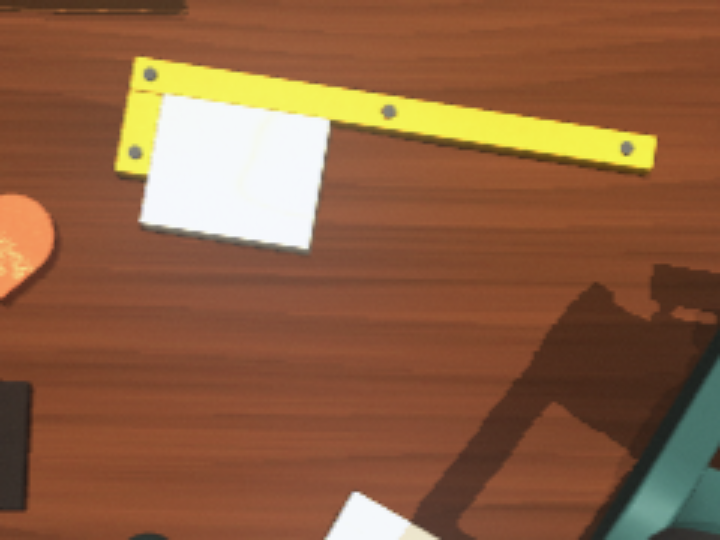

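The slab sits flush in the corner (crop centre 235,170), measured at (-47.8, -60.1) mm and -0.002 rad. I check that the force has settled and hand in.

```bash
python3 - <<'E'
from h import *
for _ in range(3):c=bot.camera("top")
s=bot.state();print(s["wrist_force"],max(abs(np.array(s["qvel"]))),s["time"])
print(bot.close_job())
E
```

```text
[ 0.48625742  0.09870119 -0.07517283] 0.03222213287775254 18.05
the job is handed in; nothing more can be done
None
```

The slab is pushed home in the corner of the bench stop, last measured at (-47.8, -60.1) mm and -0.002 rad; the arm is clear of it and touching nothing, no other object appeared moved in the pictures (positions not re-measured), and I handed the job in at about 18 s.

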